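Plug the spare relay into the free relay base

ROBOT

A 6-joint arm with a two-finger parallel gripper is mounted at the origin on a cart in front of the work surface, level with it; the furniture and walls round the work are solid. World frame = base frame: x ahead of the robot, y to its left, z up, the work surface at z = 0. Lengths are in m, angles in rad, forces in N, time in s.
With the tool pointing down it reaches from about 0.3 to 0.95 m from the base axis. Payload 3.1 kg.
Tool frame: the origin (TCP) lies at the centre of the arm's flange, where the gripper is bolted on; the fingertips stand 173 mm ahead of it and the grasp point (between the pads) lies 155 mm ahead of it (r.pinch_z is the z of the grasp point in the tool frame, in m); z points along the fingers, y is the line along which they close (so a half turn about z gives the same grasp; the last joint's range is limited). The gripper opens to 85 mm and grips with 20 to 120 N. Pads are 22 mm wide; open, the fingers measure 114 mm over their backs; the gripper's body (76 mm by 85 mm) begins 54 mm behind the grasp point. The pads swing forward as they close: fully open they stand 13 mm farther back than shut.
Start: joints at [1.209, 0.308, 1.634, -0, 1.2, -0.07], TCP at [0.18, 0.599, 0.405] pointing down, gripper open.
Joint ranges: [-3.06, 3.06], [-0.79, 1.96], [0.05, 2.63], [-1.19, 4.34], [0.05, 2.64], [-2.94, 2.94]. Speed limits (rad/s): [2.79, 2.79, 3.14, 3.14, 3.14, 3.14].

INTERFACE

Orientations are given as a unit quaternion [x, y, z, w].
In Python, from cell import r, claw, solver, telemetry, viewer, sign_off gives the robot as it stands. Calls block until the motion is done:
- r.reach(position, orientation): joint-space move of the TCP to a pose.
- r.move_l(position, rate=0.15, ori=None, stop_force=None): straight line of the TCP; ori=None keeps the orientation; rate is the mean speed in m/s. With stop_force (N) it stops when the force on the tool has changed by that much, and returns True; else False.
- r.move_joints(angles): joint-space move.
- claw.let_go() and claw.close_gripper(): open the fingers fully, or close them until they stop; the grip force is fixed at half the most.
- r.dwell(seconds).
- solver.solve_ik(position, orientation): joint angles nearest the present ones, or None.
- telemetry.get_state(): the state.
- viewer.camera(name): name is "scene" or "top" or "wrist"; returns a dict with "pixels" (480x640x3 uint8, blue, green, red), "range_z" (480x640 float32, m along the optical axis (not along the pixel's ray), 0 where there is no reading), "fx", "fy", "cx", "cy" (pixels), "view" (4x4, takes a point from world to camera coordinates). Camera axes: x right, y up, looking along -z (the intrinsics and any distortion apply to the point x, -y, -z); pixel columns grow to the right and rows downward; lengths in m; the calibration is good to about 2 mm. A picture is of the moment at which its call begins.
A pose or a line that the arm cannot do raises r.MotionError and nothing moves.
- sign_off(): hands the job in; it is judged then, once.
The state is a dict: "time_s": time; "joints": joint angles; "qvel": joint speeds; "tau": joint torques, N m; "tool_pos": TCP position; "orientation": TCP orientation; "wrist_force": force on the tool from outside, world axes, zero at the start; "ft_torque": the same for the moment, N m; "grip_width": finger opening in m; "gripper_force": force on a finger pad.
Only numpy, scipy, OpenCV 4.12 (cv2) and the standard library are available. Lean on these libraries where they do the work, as an engineer would, in place of code of your own. Each camera call takes 0.05 s, during which the arm holds its last target. There are 200 camera calls.

TASK

Plug the spare relay that stands by itself on the bench into the one free base in the row of three, either way round, fully home so that its housing sits flat on the base, and let go of it only once it is home. Leave the two fitted relays in their bases, and leave the loose pliers and red screwdriver where they lie.

Things in the scene. Friction and masses are not known exactly. Their poses are not given: they have to be found in the camera images.
- relay: spare relay, standing loose on its plug on the bench, left of the bases: black housing 40 (x) x 56 (y) x 62 mm on a narrower plug 26 (x) x 44 (y) x 20 mm, 82 mm in all. Origin: centre of the plug's underside, z up; grip the flat +x and -x faces. Seated: housing on the base's top, origin 14 mm above the base's origin, relay y along base y either way round. About 0.2 kg
- relay_2: relay of the same shape, already plugged into one of the bases, to be left alone: origin as for the spare relay
- relay_3: relay of the same shape, already plugged into another of the bases, to be left alone: origin as for the spare relay
- base_1: one of three identical fixed grey relay bases, 78 mm apart along y on a metal plate, in varying order; free if no relay stands in it. Centre block 52 (x) x 70 (y) x 34 mm high with an open well 30 (x) x 48 (y) mm, 24 mm deep, 3 mm chamfers; screw steps at +x and -x, 22 mm high, 89 mm over both. Origin: centre of its underside, 12 mm above the table; y along the row
- base_2: one of three identical fixed grey relay bases, 78 mm apart along y on a metal plate, in varying order; free if no relay stands in it. Centre block 52 (x) x 70 (y) x 34 mm high with an open well 30 (x) x 48 (y) mm, 24 mm deep, 3 mm chamfers; screw steps at +x and -x, 22 mm high, 89 mm over both. Origin: centre of its underside, 12 mm above the table; y along the row
- base_3: one of three identical fixed grey relay bases, 78 mm apart along y on a metal plate, in varying order; free if no relay stands in it. Centre block 52 (x) x 70 (y) x 34 mm high with an open well 30 (x) x 48 (y) mm, 24 mm deep, 3 mm chamfers; screw steps at +x and -x, 22 mm high, 89 mm over both. Origin: centre of its underside, 12 mm above the table; y along the row
- screwdriver: red-handled screwdriver lying loose on the bench beyond the bases, 221 mm long, bystander; origin at the centre of its underside
- pliers: combination pliers with blue handles lying loose near the bench's front edge, 140 mm long, bystander; origin at the centre of its underside
Mind the look-alikes: they are no part of the job. What is shaped like the relay but green, pink or turquoise is not meant.

How it is judged:
At the end, for the whole second after the job is handed in: The spare relay is in the base that was free: within 4 mm of its centre in plan, within 2.5 mm of fully down, upright within 0.06 rad and its long side along the base's within 0.15 rad (either way round), at rest. Both fitted relays are still seated in their bases, within 8 mm of where they were (horizontal distance between relay and base_1 below 0.004 m and z of relay in the frame of base_1 between 0.011 and 0.0165 m and angle between relay's own z axis and vertical below 0.06 rad and angle between the y axis of relay and the y axis of base_1, either way round below 0.15 rad and distance between relay_2 and base_2 below 0.018 m and distance of each of relay_2, relay_3 from where it was at the start of the episode below 0.008 m and distance between relay_3 and base_3 below 0.018 m and linear speed of relay below 0.02 m/s); the robot touches nothing.
It fails at once if the spare relay is let go over its base while still more than 10 mm short of home (horizontal distance between relay and base_1 below 0.04 m and z of relay in the frame of base_1 above 0.024 m and contact force between the fingers and relay below 0.05 N).
It fails at once if a fitted relay is shifted or pulled by more than 15 mm (distance of any of relay_2, relay_3 from where it was at the start of the episode above 0.015 m).
It fails at once if the screwdriver or the pliers are shifted by more than 30 mm (distance of any of screwdriver, pliers from where it was at the start of the episode above 0.03 m).
It also fails if it takes over 40 s, if anything falls off the work surface, if the arm or the gripper's body presses on something with over 40 N, if the wrist force passes 120 N, or if a joint passes its speed limit or range.

## Working session

There is one attempt and no reset: what is moved stays moved. The work goes in short steps, each a Python script; the robot and the scene stay as the last script left them, time stands still between calls to the robot, and variables do not carry over. Pictures are saved under pics/ and viewed, at most 10 in all, crops included, and the job is handed in when it is done.

```bash
mkdir -p pics; ls
cat > h.py <<'E'
import numpy as np, cv2
from cell import r, claw, solver, telemetry, viewer, sign_off
def cloud(c):
    z=c["range_z"]; v,u=np.mgrid[:480,:640]
    P=np.stack([(u-c["cx"])/c["fx"]*z,-(v-c["cy"])/c["fy"]*z,-z,np.ones_like(z)],-1)
    W=P@np.linalg.inv(c["view"]).T
    W=W[...,:3]; W[z<=0]=np.nan
    return W
def ray(c,u,v,h):
    M=np.linalg.inv(c["view"]); d=M[:3,:3]@np.array([(u-c["cx"])/c["fx"],-(v-c["cy"])/c["fy"],-1]); o=M[:3,3]
    return o+d*(h-o[2])/d[2]
E
python3 - <<'E'
from h import *
for n in ("scene","top"):
    c=viewer.camera(n); cv2.imwrite(f"pics/{n}.png",c["pixels"]); np.savez(n,**c)
    print(n,[k for k in c if k not in("pixels","range_z")],c["fx"],c["fy"],c["cx"],c["cy"],np.linalg.inv(c["view"]).round(3).tolist())
E
```

```text
pics
scene ['fx', 'fy', 'cx', 'cy', 'view'] 511.17509301480675 511.17509301480675 316.75836407766803 238.3327127788627 [[-0.519, 0.361, -0.775, -0.253], [-0.855, -0.222, 0.469, 0.529], [-0.003, 0.906, 0.424, 0.491], [0.0, 0.0, 0.0, 1.0]]
top ['fx', 'fy', 'cx', 'cy', 'view'] 533.3254840394649 533.3254840394649 323.317085994268 243.14216330221106 [[0.017, 0.982, -0.186, 0.294], [-1.0, 0.016, -0.005, 0.046], [-0.002, 0.186, 0.983, 1.392], [0.0, 0.0, 0.0, 1.0]]
```

View pics/scene.png

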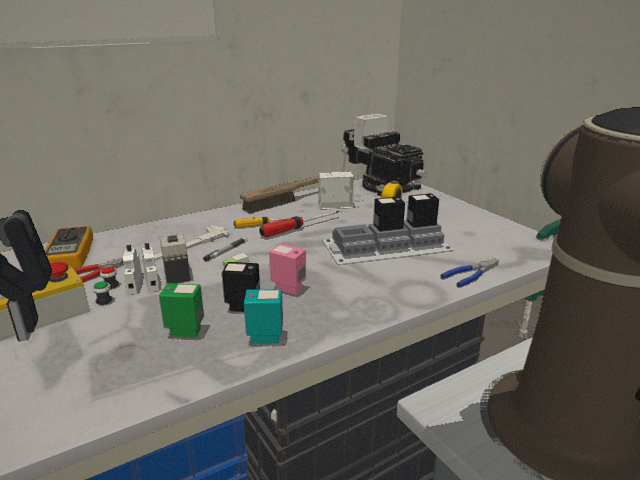

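View pics/top.png

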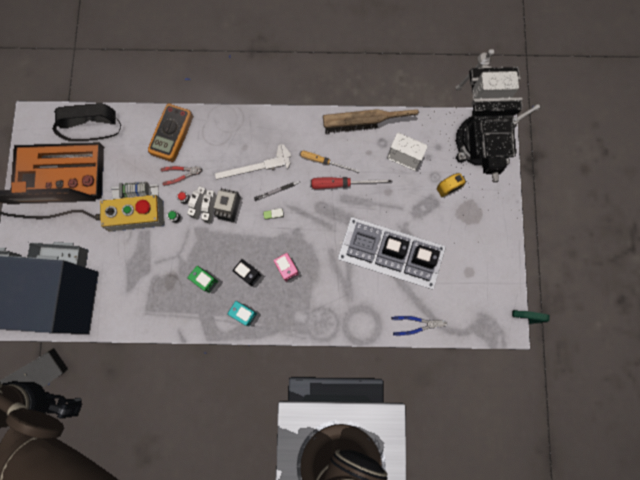

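Candidates in the top view are the black spare at (246,271), green (202,278), turquoise (242,313), pink (286,266), and the fitted blacks at (396,246) and (425,255). The description picks the black one standing loose at (246,271). The free base is the leftmost, with its open well at (365,241). In the scene view the spare is at (240,287) and the empty base at (353,238).

Run:
```python
from h import *
c=dict(np.load("top.npz")); W=cloud(c)
for n,(u,v) in dict(spare=(246,271),green=(202,278),turq=(242,313),pink=(286,266),base=(365,241),f1=(396,246),f2=(425,255)).items():
    w=W[v-25:v+26,u-25:u+26].reshape(-1,3); lo,hi=(.04,.052) if n=="base" else (.07,.13)
    w=w[(w[:,2]>lo)&(w[:,2]<hi)]
    w=w[np.linalg.norm(w[:,:2]-W[v,u,:2],axis=1)<.05]
    print(n,W[v,u].round(3),"h",np.nanmedian(w[:,2]).round(4),cv2.minAreaRect((w[:,:2]*1000).astype(np.float32)),len(w))
print(telemetry.get_state())
im=c["pixels"][220:350,170:310]; im2=c["pixels"][200:300,320:460]
cv2.imwrite("pics/crop1.png",np.hstack([cv2.resize(im,(400,372)),cv2.resize(im2,(400,372))]))
w=viewer.camera("wrist");np.savez("w0",**w);print(np.linalg.inv(w["view"]).round(3).tolist(),w["fx"])
```

```text
spare [0.468 0.242 0.084] h 0.0824 ((467.03765869140625, 244.5446319580078), (56.723575592041016, 39.57212829589844), 52.79319381713867) 370
green [0.449 0.351 0.082] h 0.0824 ((448.71978759765625, 354.70538330078125), (57.48893737792969, 39.934898376464844), 54.48581314086914) 379
turq [0.365 0.248 0.083] h 0.0825 ((364.66375732421875, 251.60617065429688), (56.830509185791016, 39.8698844909668), 60.11484909057617) 388
pink [nan nan nan] h nan ((0.0, 0.0), (0.0, 0.0), 0.0) 0
base [ 0.561 -0.056  0.02 ] h 0.0455 ((551.4833984375, -58.161258697509766), (85.26854705810547, 74.24154663085938), 70.10225677490234) 383
f1 [ 0.532 -0.125  0.108] h 0.107 ((533.9440307617188, -127.10121154785156), (57.404781341552734, 41.4505500793457), 74.15548706054688) 440
f2 [ 0.512 -0.196  0.105] h 0.1069 ((514.8861083984375, -188.71807861328125), (83.3256607055664, 41.22347640991211), 73.01653289794922) 482
{'time_s': 0.1, 'joints': array([ 1.20927410e+00,  3.08955648e-01,  1.63504893e+00, -4.60124547e-06,
        1.19969603e+00, -6.97114443e-02]), 'qvel': array([ 0.00047207, -0.00274403, -0.00335943,  0.0003537 ,  0.0009677 ,
        0.00012243]), 'tau': array([-4.50572616e-04, -4.16406727e+01, -2.77643073e+01, -4.18797174e-05,
        4.07441563e-03,  3.16484439e-08]), 'tool_pos': array([0.17970448, 0.59821483, 0.40354296]), 'orientation': array([ 1.45387353e-01,  9.89374250e-01, -1.03002928e-03, -2.23404673e-04]), 'wrist_force': array([-0.61983673,  0.56330159,  1.15080734]), 'ft_torque': array([ 0.001636  , -0.00038332, -0.01325647]), 'gripper_force': 0.0, 'grip_width': 0.08518150552057074}
[[0.287, -0.924, -0.254, 0.115], [0.958, 0.276, 0.078, 0.619], [-0.002, -0.266, 0.964, 0.372], [0.0, 0.0, 0.0, 1.0]] 387.07923120710575
  return np.nanmean(a, axis, out=out, keepdims=keepdims)
```

View pics/crop1.png

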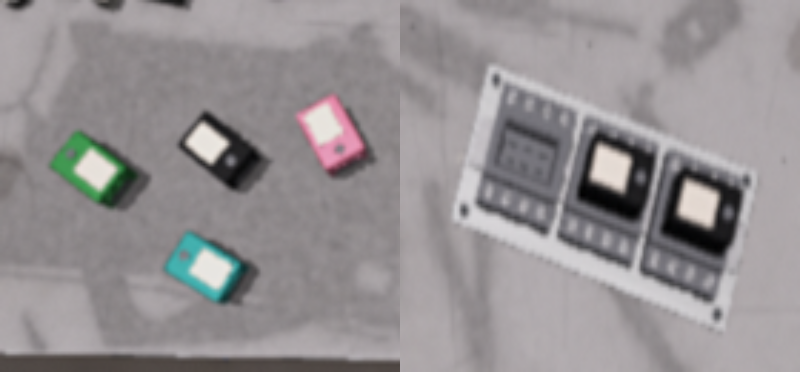

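The crop confirms that the left-centre black one is the loose spare (top at 82 mm) and that the left base is empty. Next I measure both with the wrist camera, base first.

```bash
cat >> h.py <<'E'
def down(phi):  # tool y along world angle phi (rad), pointing down
    t=(phi+np.pi/2)/2; return [np.cos(t),np.sin(t),0,0]
E
python3 - <<'E'
from h import *
for n,p,phi in (("wb",(.552,-.055,.38),-16),("ws",(.467,.244,.38),-37.2)):
    q=down(np.radians(phi)); r.reach(p,q); r.dwell(.3)
    s=telemetry.get_state(); w=viewer.camera("wrist"); np.savez(n,**w); cv2.imwrite(f"pics/{n}.png",w["pixels"])
    print(n,s["time_s"],s["tool_pos"].round(4),s["joints"].round(2))
    W=cloud(w).reshape(-1,3); d=np.linalg.norm(W[:,:2]-p[:2],axis=1)
    for lo,hi in ((.075,.09),(.102,.112),(.038,.052),(-.01,.01)):
        m=W[(W[:,2]>lo)&(W[:,2]<hi)&(d<.055)]
        if len(m)>50: print(lo,len(m),np.median(m[:,2]).round(4),cv2.minAreaRect((m[:,:2]*1000).astype(np.float32)))
a,b=[cv2.imread(f"pics/{n}.png") for n in("wb","ws")]
cv2.imwrite("pics/wrist2.png",cv2.resize(np.hstack([a,b]),(800,300),interpolation=cv2.INTER_AREA))
E
```

```text
wb 3.1083 [ 0.5521 -0.0546  0.38  ] [-0.18  0.2   1.82  0.    1.12  0.1 ]
0.075 427 0.0822 ((541.9078369140625, -101.03077697753906), (4.557852745056152, 39.8724250793457), 73.7445068359375)
0.102 777 0.1071 ((541.0625610351562, -104.05139923095703), (9.65084457397461, 39.319801330566406), 73.80794525146484)
0.038 4399 0.0453 ((553.95849609375, -62.037818908691406), (90.47233581542969, 51.685646057128906), 73.03756713867188)
-0.01 1196 0.0036 ((553.8635864257812, -48.698814392089844), (96.3039321899414, 109.74866485595703), 73.48490142822266)
ws 4.6417 [0.4675 0.2433 0.38  ] [ 0.4   0.15  1.89 -0.    1.11  1.05]
0.075 4233 0.0816 ((467.8043518066406, 245.937744140625), (55.62907791137695, 39.81352615356445), 51.99296569824219)
0.038 127 0.0454 ((484.68035888671875, 267.65472412109375), (1.5339269638061523, 37.727813720703125), 52.061832427978516)
-0.01 6556 -0.0005 ((467.5892028808594, 244.35829162597656), (108.3396987915039, 109.48890686035156), 34.78108215332031)
```

View pics/wrist2.png

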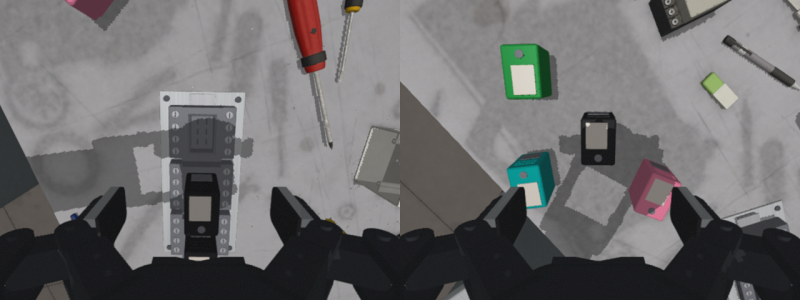

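Left half: the empty well is at about (203,132), next to the first fitted relay. Right half: the black spare is at (598,140), with turquoise at (530,185) and pink at (655,190). Now the well outline in base axes, plus clearance around the spare.

Run:
```python
from h import *
C={n:dict(np.load(n+".npz")) for n in("top","wb","ws")}
al=np.radians(73.7); L=np.array([np.cos(al),np.sin(al)]); S=np.array([L[1],-L[0]])
c0=np.array([.552,-.055])
for n in("wb","top"):
    W=cloud(C[n]).reshape(-1,3); l=(W[:,:2]-c0)@L; s=(W[:,:2]-c0)@S
    top=(abs(W[:,2]-.0455)<.0025)
    f=lambda a:(np.percentile(a,[1,50,99])*1e3).round(1)
    print(n,"outer s (l end strips)",f(s[top&(l>.03)&(l<.034)&(abs(s)<.04)]))
    print(" rims: long-side + ",f(s[top&(abs(l)<.012)&(s>.008)&(s<.04)])," - ",f(s[top&(abs(l)<.012)&(s<-.008)&(s>-.04)]))
    print(" end rims + ",f(l[top&(abs(s)<.01)&(l>.015)&(l<.05)])," - ",f(l[top&(abs(s)<.01)&(l<-.015)&(l>-.05)]))
    # fitted relays' tops
    for k in(1,2):
        m=(abs(W[:,2]-.107)<.004)&(abs(l+.078*k)<.04)&(abs(s)<.04)
        if m.sum()>50: print(" fit",k,m.sum(),cv2.minAreaRect((W[m,:2]*1000).astype(np.float32)),"l,s mid",(l[m].min()+l[m].max())*500,(s[m].min()+s[m].max())*500)
    # plate
    m=(W[:,2]>.008)&(W[:,2]<.016)&(l<.07)&(l>-.25)&(abs(s)<.08)
    if m.sum()>50: print(" plate",f(s[m]),f(l[m]))
# clearance about the spare
al=np.radians(52.3); L=np.array([np.cos(al),np.sin(al)]); S=np.array([L[1],-L[0]])
for n in("ws","top"):
    W=cloud(C[n]).reshape(-1,3); d=W[:,:2]-[.4675,.2455]; l=d@L; s=d@S
    m=(W[:,2]>.02)&(W[:,2]<.1)&(abs(s)>.025)&(abs(s)<.065)&(abs(l)<.08)
    for sg in(1,-1):
        k=m&(s*sg>0); print(n,"side",sg,k.sum(),(np.sort(abs(l[k]))[:400:80]*1e3).round(1))
# rays: spare top outline by dark colour in two views
```

```text
wb outer s (l end strips) [-21.3   4.4  29.4]
 rims: long-side +  [18.8 24.4 29.6]  -  [-21.8 -16.9 -11.3]
 end rims +  [28.6 34.2 39. ]  -  [-47.1 -30.1 -20.4]
 fit 1 4084 ((534.39990234375, -126.66277313232422), (56.838653564453125, 39.60751724243164), 73.28079986572266) l,s mid -73.73697481872144 3.2077353218415166
 fit 2 730 ((518.3963623046875, -179.40951538085938), (11.765636444091797, 39.500396728515625), 74.03688049316406) l,s mid -128.84700609167876 2.66819338219656
 plate [-35.    4.   41.3] [-39.7  45.7  53.4]
top outer s (l end strips) [-21.7   8.4  35.1]
 rims: long-side +  [18.1 23.7 29.8]  -  [-22.1 -17.5 -12.3]
 end rims +  [27.8 32.3 38.6]  -  [-45.9 -29.  -20.6]
 fit 1 308 ((534.0060424804688, -126.93818664550781), (55.48066711425781, 41.08020782470703), 71.83007049560547) l,s mid -74.36062028775348 2.956137140578021
 fit 2 309 ((511.2032775878906, -201.46661376953125), (56.228878021240234, 40.93900680541992), 74.06135559082031) l,s mid -152.066792919386 1.910425079550958
 plate [-69.9  -2.4  62. ] [-205.5  -58.6   54.5]
ws side 1 1966 [36.1 38.  40.4 42.8 44.9]
ws side -1 1417 [48.7 52.  54.6 57.2 59.6]
top side 1 66 [40.2]
top side -1 42 [48.]
```

Clearances are fine: the nearest neighbour is 36 mm off along the pads. The well centre is about (0.5566, -0.0521), long axis at 73.4°. Measured heights of 81.6 mm and 45.4 mm match the 82 and 46 mm expected. Grasp and carry now.

Run:
```python
from h import *
g=down(np.radians(52.0-90)); p=np.array([.4678,.2459])
r.move_l([*p,.30],.2,ori=g); print("hit",r.move_l([*p,.213],.1,stop_force=8)); 
claw.close_gripper(); r.dwell(.2); s=telemetry.get_state(); print(s["tool_pos"].round(4),s["grip_width"],s["gripper_force"])
if s["grip_width"]>.03:
    r.move_l([*p,.39],.15); b=down(np.radians(73.4-90)); r.reach([.5566,-.0521,.39],b); r.dwell(.3)
    s=telemetry.get_state(); print(s["time_s"],s["tool_pos"].round(4),s["grip_width"],s["gripper_force"],s["wrist_force"].round(2))
    w=viewer.camera("wrist"); np.savez("wh",**w); cv2.imwrite("pics/wh.png",w["pixels"])
    W=cloud(w).reshape(-1,3); d=np.linalg.norm(W[:,:2]-[.5566,-.0521],axis=1)
    m=W[(W[:,2]>.24)&(W[:,2]<.27)&(d<.035)]
    print(len(m),np.median(m,axis=0).round(4),cv2.minAreaRect((m[:,:2]*1000).astype(np.float32)))
    c=viewer.camera("top"); np.savez("t2",**c)
```

```text
hit False
[0.4682 0.246  0.2136] 0.03922944207545969 60.44442415237427
9.7583 [ 0.5566 -0.0511  0.3901] 0.03958055042399968 60.28234362602234 [ 0.16 -0.22 -2.66]
23867 [ 0.5587 -0.0408  0.258 ] ((558.6508178710938, -45.2520751953125), (45.73163986206055, 67.83961486816406), 73.34751892089844)
```

View pics/wh.png

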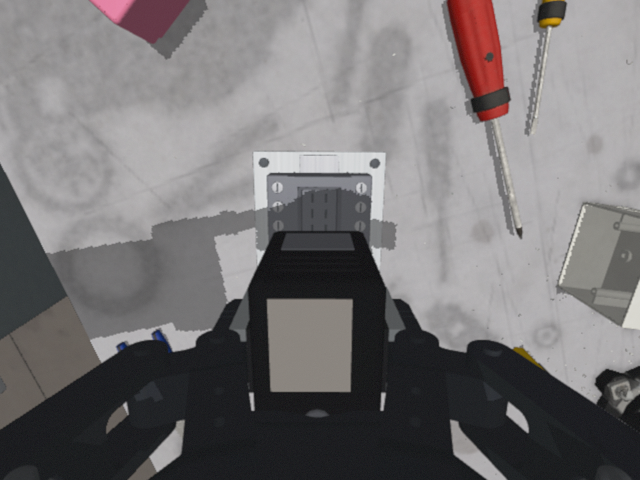

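The relay is held square at about (317,340), with the well ahead of it at (319,205) in line with it. I'll measure the relay's offset in the hand along the long axis, then lower it.

Run:
```python
from h import *
s=telemetry.get_state(); print(s["tool_pos"].round(4),s["time_s"])
al=np.radians(73.4); L=np.array([np.cos(al),np.sin(al)]); S=np.array([L[1],-L[0]])
for n,t in(("wh",[.5566,-.0511]),("t2",[.5566,-.0511])):
    W=cloud(dict(np.load(n+".npz"))); d=W[...,:2]-t; l=d@L; q=d@S
    m=(abs(W[...,2]-.2585)<.0035)&(abs(q)<.023)&(abs(l)<.045)
    m1=m&(abs(l)<.01)
    if m.sum()>20:
        print(n,m.sum(),"l",(np.percentile(l[m],[.5,99.5])*1e3).round(1),"s",(np.percentile(q[m1],[.5,99.5])*1e3).round(1))
        for k in np.arange(-.036,.037,.004): print(int(k*1e3),(m&(abs(l-k)<.002)&(abs(q)<.015)).sum(),end="; ")
# front lower edge of housing (20 mm up): +L face
W=cloud(dict(np.load("wh.npz"))); d=W[...,:2]-[.5566,-.0511]; l=d@L; q=d@S
m=(abs(q)<.015)&(W[...,2]>.2)&(W[...,2]<.25)&(l>0); print("\n+L face l",(np.percentile(l[m],[5,50,95])*1e3).round(1),m.sum())
```

```text
[ 0.5566 -0.0515  0.3901] 9.8583
wh 18241 l [-15.   27.8] s [-22.4  20.5]
-36 0; -32 0; -28 0; -24 0; -20 0; -16 321; -12 1100; -8 1044; -4 1170; 0 1167; 3 1240; 7 1234; 11 1273; 15 1343; 19 1390; 23 1514; 27 951; 31 0; 35 0; Traceback (most recent call last):
  File "<stdin>", line 9, in <module>
    return _quantile_unchecked(
        a, q, axis, out, overwrite_input, method, keepdims, weights)
    return _ureduce(a,
                    func=_quantile_ureduce_func,
    ...<5 lines>...
                    overwrite_input=overwrite_input,
                    method=method)
    r = func(a, **kwargs)
    result = _quantile(arr,
                       quantiles=q,
    ...<2 lines>...
                       out=out,
                       weights=wgt)
    slices_having_nans = np.isnan(arr[-1, ...])
                                  ~~~^^^^^^^^^
IndexError: index -1 is out of bounds for axis 0 with size 0
```

```bash
cat > ins.py <<'E'
from h import *
import sys
dl,ds=[float(a)/1e3 for a in sys.argv[1:3]]
al=np.radians(73.4); L=np.array([np.cos(al),np.sin(al)]); S=np.array([L[1],-L[0]])
b=down(al-np.pi/2); xy=np.array([.5566,-.0521])+dl*L+ds*S
z=telemetry.get_state()["tool_pos"][2]
r.move_l([*xy,max(.27,z) if z>.27 else .27],.12,ori=b)
r.move_l([*xy,.268],.1,ori=b); r.dwell(.3)
s=telemetry.get_state(); f0=s["wrist_force"]; print(s["tool_pos"].round(4),f0.round(1))
h=r.move_l([*xy,.2385],.03,stop_force=20); s=telemetry.get_state()
print("hit",h,s["time_s"],s["tool_pos"].round(4),(s["wrist_force"]-f0).round(1),s["ft_torque"].round(2),s["grip_width"],s["gripper_force"])
E
python3 ins.py 0 0
```

```text
[ 0.5567 -0.0521  0.2684] [ 1.2 -0.2 -2.3]
hit False 12.9167 [ 0.5565 -0.0521  0.2396] [-4.4  0.1  7.8] [ 0.18  0.77 -0.02] 0.03951305918675582 61.138967871665955
```

It went in to z = 0.2396, exactly the predicted home height. I'll confirm with a light press and a depth check before releasing.

Run:
```python
from h import *
p=telemetry.get_state()["tool_pos"]
print(r.move_l([.5566,-.0521,.2345],.02,stop_force=20)); s=telemetry.get_state(); print(s["tool_pos"].round(4),s["wrist_force"].round(1))
c=viewer.camera("wrist"); W=cloud(c).reshape(-1,3); d=W[:,:2]-[.5566,-.0521]
m=W[(np.linalg.norm(d,axis=1)<.012)]; print("top z",np.nanmedian(m[:,2]).round(4))
cv2.imwrite("pics/seat.png",c["pixels"])
```

```text
True
[ 0.5568 -0.0521  0.2396] [-0.4 -0.6  4.2]
top z 0.1082
```

View pics/seat.png

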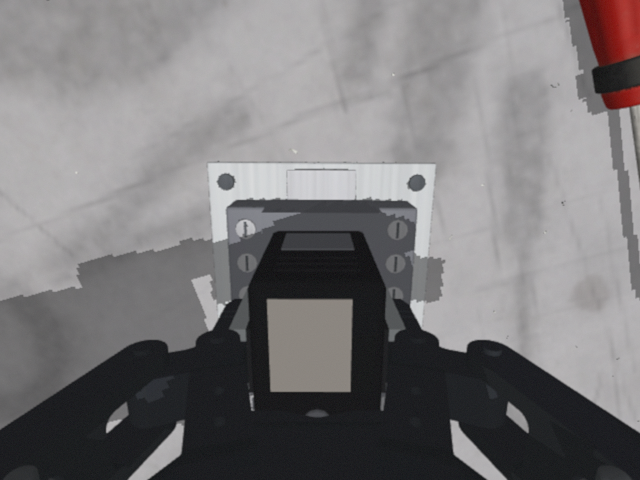

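The housing sits on the base, flush at about (317,235), with its top at 108 mm and hard contact. Release, retreat and check.

Run:
```python
from h import *
claw.let_go(); r.dwell(.2); r.move_l([.5566,-.0521,.38],.12); r.dwell(.3)
s=telemetry.get_state(); print(s["time_s"],s["tool_pos"].round(4),s["grip_width"])
w=viewer.camera("wrist"); W=cloud(w).reshape(-1,3); cv2.imwrite("pics/end.png",w["pixels"])
for n,p in(("spare",(.5566,-.0521)),("f1",(.5344,-.1267))):
    m=W[(abs(W[:,2]-.1075)<.006)&(np.linalg.norm(W[:,:2]-p,axis=1)<.036)]
    A=np.c_[m[:,:2]-p,np.ones(len(m))]; k=np.linalg.lstsq(A,m[:,2],rcond=None)[0]
    print(n,len(m),np.median(m[:,2]).round(4),k.round(4),cv2.minAreaRect((m[:,:2]*1000).astype(np.float32)))
```

```text
15.525 [ 0.5565 -0.0521  0.3795] 0.08575589578553493
spare 5039 0.1076 [-0.0045 -0.0052  0.1075] ((555.5839233398438, -51.56713104248047), (55.38496017456055, 40.18436050415039), 73.66395568847656)
f1 4091 0.1076 [-0.0057 -0.0141  0.1074] ((534.5099487304688, -126.10118865966797), (56.3397216796875, 39.765228271484375), 72.72306823730469)
```

View pics/end.png

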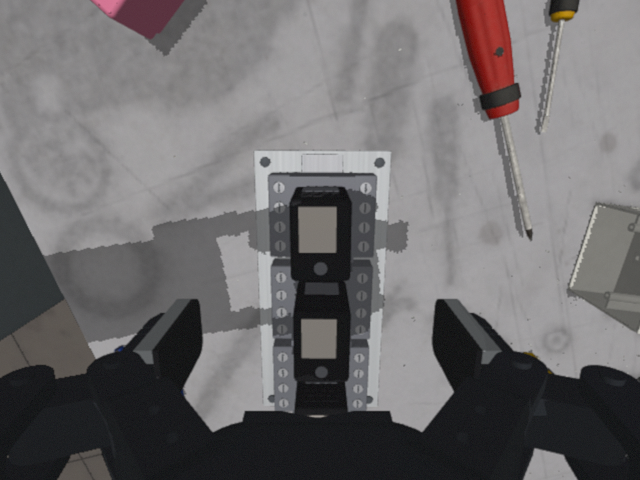

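The spare at (319,235) sits level with the fitted relay at (321,335). Both tops measure 107.6 mm, and the fitted relay has not moved.

```bash
python3 -c "from cell import sign_off; print(sign_off())"
```

```text
the job is handed in; nothing more can be done
None
```

The spare relay is plugged fully home in the free base and was released only once seated; the job is handed in at about 15.5 s of the 40 s allowed, but sign-off gave no verdict.

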